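Pack the tumbler sample set

ROBOT

A 6-joint arm with a two-finger parallel gripper is mounted at the origin on the work surface. World frame = base frame: x ahead of the robot, y to its left, z up, the work surface at z = 0. Lengths are in m, angles in rad, forces in N, time in s.
With the tool pointing down it reaches from about 0.3 to 0.75 m from the base axis. Payload 8.5 kg.
Tool frame: the origin (TCP) lies at the very end of the fingers, on their centre line; the grasp point (between the pads) lies 19 mm behind it (bot.grip_point_offset is the z of the grasp point in the tool frame, in m); z points along the fingers, y is the line along which they close (so a half turn about z gives the same grasp; the last joint's range is limited). The gripper opens to 88 mm and grips with 3 to 60 N. Pads are 18 mm wide; open, the fingers measure 123 mm over their backs; the gripper's body (75 mm by 187 mm) begins 45 mm behind the grasp point.
Start: joints at [1.051, 0.381, 1.297, -0, 1.464, -0.215], TCP at [0.165, 0.525, 0.239] pointing down, gripper open.
Joint ranges: [-3.11, 3.11], [-0.89, 2.33], [0.22, 2.48], [-1.42, 4.56], [0.17, 2.85], [-2.88, 2.88]. Speed limits (rad/s): [2.39, 2.39, 3.14, 3.14, 3.14, 3.14].

INTERFACE

Orientations are given as a rotation vector (axis times angle).
In Python, from plant import bot gives the robot as it stands.
- The arm moves only by the tool drive_tool, never from a script. Its argument "deltas" is a list that holds one entry, the list of rows, each a list of 7 numbers: the shift along the tool's x, y, z in m, then the turn, a rotation vector about the tool's x, y, z in degrees, then the opening in per cent of the stroke, from 0 (shut) to 100 (fully open). A call has 1 to 20 rows; each row shifts and turns the commanded pose from where the row before left it, along the tool's axes as they then stand; what a row does not reach is not made up. A row lasts 1/8 s, in which the tool goes at most 62.5 mm and 10.7 degrees, less where a joint would pass 70% of its speed; a pose out of reach is approached as far as the arm can. A call with a gripper value outside its range is refused whole. The fingers move at their own pace and stop on an object; "force" is the grip in N (left out, the last holds). Time passes only in rows, so rows that do not move let the fingers close. It gives the time, the measured TCP pose, the force, the opening and the grip force at its end, in the units of the state.
- bot.get_obs(): the state, without advancing time (a new reading comes with each control period).
- bot.capture(name): name is "scene" or "top" or "wrist"; returns a dict with "frame" (420x560x3 uint8, red, green, blue), "mtx" (3x3 intrinsics, pixels), "D" ([k1, k2, p1, p2, k3] as OpenCV has them; the pictures are not rectified), "R" (3x3) and "t" (3): a world point X has camera coordinates R X + t. Camera axes: x right, y down, z forward; pixel columns grow to the right and rows downward; lengths in m; the calibration is good to about 2 mm. A picture is of the moment at which its call begins. There is no depth.
- bot.close_job(): hands the job in; it is judged then, once.
Trained networks look in the newest picture that a camera, given by its name, has taken for a name from the list of things; names that differ only in an ending like _2 or _b are one class to them, and where a whole thing is asked for, a point or a joint stands for the part that bears it (a point fixed in the world has none). Each returns a list of dicts, best first, with "confidence" (0 to 1); they miss things now and then, are a little off and sometimes report something else, mostly with a low value. They report only what shows in the picture. A call takes as long as a camera call. They do not tell look-alikes from the thing itself.
- bot.find_in(name, camera): "rect" ([left, top, right, bottom] in pixels, round what is visible of it).
- bot.outline_of(name, camera): "region" (420x560 bool, what is visible of it) and "rect" ([left, top, right, bottom] in pixels, round what is visible of it).
The state is a dict: "clock": time; "joint_positions": joint angles; "dq": joint speeds; "joint_efforts": joint torques, N m; "eef_pos": TCP position; "ee_rot": TCP orientation; "contact_force": force on the tool from outside, world axes, zero at the start; "moment": the same for the moment, N m; "grip_width": opening from 0.0 (shut) to 1.0 (fully open); "grip_force": force on a finger pad.
Only numpy, scipy, OpenCV 4.12 (cv2) and the standard library are available. Lean on these libraries where they do the work, as an engineer would, in place of code of your own. Each camera call takes 0.05 s, during which the arm holds its last target. There are 200 camera calls.

TASK

Pack the sample set of coated glasses: put the four tall tumblers without handles (wide round, slim round, square and oblong) into the packing tray, each set down gently and upright, fully home in the pocket of its own shape and size. Leave the mug with the handle and the low square dish standing where they are.

Things in the scene. Friction and masses are not known exactly. Their poses are not given: they have to be found in the camera images.
- wide_round_center (a point): open glass tumbler, blue coat with a pale clear band round the rim, 92 mm tall, walls 4 mm, standing upright, mouth up; round, 58 mm in diameter, no handle; about 0.18 kg. The point is its centre, half-way up; z is up.
- slim_round_center (a point): open glass tumbler, blue coat with a pale clear band round the rim, 92 mm tall, walls 4 mm, standing upright, mouth up; round, 40 mm in diameter; about 0.12 kg. The point is its centre, half-way up; z is up.
- square_center (a point): open glass tumbler, blue coat with a pale clear band round the rim, 92 mm tall, walls 4 mm, standing upright, mouth up; square, 50 x 50 mm, its sides along its x and y; about 0.20 kg. The point is its centre, half-way up; z is up.
- oblong_center (a point): open glass tumbler, blue coat with a pale clear band round the rim, 92 mm tall, walls 4 mm, standing upright, mouth up; oblong (rectangular), 62 mm long in its x and 34 mm wide in its y; about 0.17 kg. The point is its centre, half-way up; z is up.
- mug_center (a point): look-alike that stays where it is: a mug, the same as the wide round tumbler (58 mm in diameter, 92 mm tall, blue with a pale band) but with a pale handle that reaches to 52 mm from the axis on its +y side. The point is its centre, half-way up; z is up.
- dish_center (a point): look-alike that stays where it is: a low square dish, 50 x 50 mm like the square tumbler but only 32 mm tall, blue with a pale rim. The point is its centre, half-way up; z is up.
- pocket_wide_round_floor (a point): fixed white plastic block, 92 x 92 x 30 mm, with one 24 mm deep pocket, dark floor, open above: the wide round one, 75 mm in diameter, for the 58 mm round tumbler. The point is the centre of the pocket's floor, 11 mm above the table, 24 mm below the block's top. The four blocks, in any order, stand 2 by 2, centres 96 mm apart, in a plywood tray 206 mm square with a lower rim.
- pocket_slim_round_floor (a point): fixed white plastic block, 92 x 92 x 30 mm, with one 24 mm deep pocket, dark floor, open above: the small round one, 56 mm in diameter, for the 40 mm round tumbler. The point is the centre of the pocket's floor, 11 mm above the table, 24 mm below the block's top. The four blocks, in any order, stand 2 by 2, centres 96 mm apart, in a plywood tray 206 mm square with a lower rim.
- pocket_square_floor (a point): fixed white plastic block, 92 x 92 x 30 mm, with one 24 mm deep pocket, dark floor, open above: the square one, 67 x 67 mm, its sides along the block's x and y, for the square tumbler. The point is the centre of the pocket's floor, 11 mm above the table, 24 mm below the block's top. The four blocks, in any order, stand 2 by 2, centres 96 mm apart, in a plywood tray 206 mm square with a lower rim.
- pocket_oblong_floor (a point): fixed white plastic block, 92 x 92 x 30 mm, with one 24 mm deep pocket, dark floor, open above: the oblong one, 79 mm long in the block's x and 51 mm wide in its y, for the oblong tumbler. The point is the centre of the pocket's floor, 11 mm above the table, 24 mm below the block's top. The four blocks, in any order, stand 2 by 2, centres 96 mm apart, in a plywood tray 206 mm square with a lower rim.
There are look-alikes about, which are no part of the job. Leave any brown look-alike of the part that bears slim_round_center alone. What is shaped like the part that bears square_center but pink is not meant.

How it is judged:
At the end, for the whole second after the job is handed in: Each of the four tumblers stands on the floor of its own pocket (centre within 14 mm of the pocket's centre, its height within 5 mm of resting on the pocket's floor, tilted less than 0.1 rad), released and at rest; the mug and the dish stand upright within 30 mm of where they were (horizontal distance between wide_round_center and pocket_wide_round_floor below 0.014 m and z of wide_round_center in the frame of pocket_wide_round_floor between 0.041 and 0.051 m and angle between each of wide_round_center, slim_round_center, square_center, oblong_center, mug_center, dish_center's own z axis and vertical below 0.1 rad and linear speed of each of wide_round, slim_round, square, oblong below 0.02 m/s and horizontal distance between slim_round_center and pocket_slim_round_floor below 0.014 m and z of slim_round_center in the frame of pocket_slim_round_floor between 0.041 and 0.051 m and horizontal distance between square_center and pocket_square_floor below 0.014 m and z of square_center in the frame of pocket_square_floor between 0.041 and 0.051 m and horizontal distance between oblong_center and pocket_oblong_floor below 0.014 m and z of oblong_center in the frame of pocket_oblong_floor between 0.041 and 0.051 m and distance of each of mug_center, dish_center from where it was at the start of the episode below 0.03 m); the robot touches nothing.
It fails at once if a tumbler is dropped or slammed into its pocket (faster than 0.5 m/s at it) ((horizontal distance between wide_round_center and pocket_wide_round_floor below 0.04 m and z of wide_round_center in the frame of pocket_wide_round_floor below 0.075 m and linear speed of wide_round above 0.5 m/s) or (horizontal distance between slim_round_center and pocket_slim_round_floor below 0.04 m and z of slim_round_center in the frame of pocket_slim_round_floor below 0.075 m and linear speed of slim_round above 0.5 m/s) or (horizontal distance between square_center and pocket_square_floor below 0.04 m and z of square_center in the frame of pocket_square_floor below 0.075 m and linear speed of square above 0.5 m/s) or (horizontal distance between oblong_center and pocket_oblong_floor below 0.04 m and z of oblong_center in the frame of pocket_oblong_floor below 0.075 m and linear speed of oblong above 0.5 m/s)).
It fails at once if the mug is moved more than 30 mm from its place (distance of mug_center from where it was at the start of the episode above 0.03 m).
It fails at once if the dish is moved more than 30 mm from its place (distance of dish_center from where it was at the start of the episode above 0.03 m).
It also fails if it takes over 112 s, if anything falls off the work surface, if the arm or the gripper's body presses on something with over 40 N, if the wrist force passes 120 N, or if a joint passes its speed limit or range.

## Working session

There is one attempt and no reset: what is moved stays moved. The work goes in short steps, Python scripts to look and compute and a tool call to move; the robot and the scene stay as the last step left them, time stands still between calls to the robot, and variables do not carry over. Pictures are saved under pics/ and viewed, at most 14 in all, crops included, and the job is handed in when it is done.

Besides the shell and the picture viewer there is one more tool, called after "Emit:" as name(argument=value, ...) on one line, values as JSON. drive_tool: Moves the arm, as the interface text tells. Its arguments: {"type":"object","properties":{"deltas":{"type":"array"},"force":{"type":"number"}},"required":["deltas"]}

```bash
mkdir -p pics; ls; python3 - <<'E'
from plant import bot
import cv2
for n in ("top","scene"):
    c=bot.capture(n); cv2.imwrite(f"pics/{n}0.png",c["frame"][:,:,::-1])
    print(n,c["mtx"].round(1).tolist(),c["D"],(-c["R"].T@c["t"]).round(3),c["R"].round(2).tolist())
    for k in ["wide_round_center","slim_round_center","square_center","oblong_center","mug_center","dish_center","pocket_wide_round_floor","pocket_slim_round_floor","pocket_square_floor","pocket_oblong_floor"]:
        print(k,[([round(float(v)) for v in d["rect"]],round(d["confidence"],2)) for d in bot.find_in(k,n)])
print(bot.get_obs())
E
```

```text
pics
top [[408.0, 0.0, 275.0], [0.0, 408.0, 209.5], [0.0, 0.0, 1.0]] [-0.12542399  0.          0.          0.          0.        ] [ 0.309 -0.073  1.08 ] [[-0.0, -1.0, -0.0], [-0.98, 0.0, -0.18], [0.18, 0.0, -0.98]]
wide_round_center [([356, 151, 386, 179], 0.73)]
slim_round_center [([232, 151, 250, 177], 0.87), ([267, 163, 280, 185], 0.71), ([169, 185, 210, 225], 0.42)]
square_center [([393, 242, 428, 261], 0.93), ([366, 207, 396, 235], 0.82)]
oblong_center [([316, 150, 337, 189], 0.98), ([134, 189, 171, 233], 0.74)]
mug_center [([301, 215, 332, 240], 0.64), ([135, 188, 171, 230], 0.16)]
dish_center [([262, 160, 278, 186], 0.7), ([255, 212, 275, 237], 0.55)]
pocket_wide_round_floor [([165, 154, 205, 189], 0.87), ([359, 154, 385, 178], 0.24)]
pocket_slim_round_floor [([136, 190, 174, 231], 0.92), ([316, 149, 339, 187], 0.73)]
pocket_square_floor [([169, 187, 206, 224], 0.61)]
pocket_oblong_floor [([129, 158, 166, 192], 0.95), ([169, 186, 210, 225], 0.21)]
scene [[482.1, 0.0, 283.5], [0.0, 482.1, 212.4], [0.0, 0.0, 1.0]] [-0.02423895  0.          0.          0.          0.        ] [ 
[... 679 characters left out ...]
99], 0.68)]
{'clock': 1.1, 'joint_positions': array([ 1.05066902e+00,  3.80614320e-01,  1.29738036e+00, -1.90007317e-05,
        1.46359894e+00, -2.15267517e-01]), 'dq': array([ 0.00266476, -0.00011788, -0.00030288, -0.00135216,  0.00146313,
        0.00061835]), 'joint_efforts': array([ 1.21094829e-03, -4.37797165e+01, -2.24730599e+01,  7.14025833e-02,
        3.15252738e-02, -3.17940396e-05]), 'eef_pos': array([0.16507263, 0.5246337 , 0.23874734]), 'ee_rot': array([ 4.77014584e-01,  3.10514942e+00, -1.20887561e-05]), 'contact_force': array([-0.04539426, -0.93919944,  0.0091206 ]), 'moment': array([ 0.0450173 , -0.04129649, -0.01328883]), 'grip_force': 0.0, 'grip_width': 1.0004840243021198}
```

```bash
python3 - <<'E'
import cv2
a=cv2.imread("pics/top0.png")[135:275,115:445]; b=cv2.imread("pics/scene0.png")[150:330,105:405]
cv2.imwrite("pics/top0c.png",cv2.resize(a,None,fx=2.42,fy=2.42,interpolation=cv2.INTER_CUBIC))
cv2.imwrite("pics/scene0c.png",cv2.resize(b,None,fx=2.6,fy=2.6,interpolation=cv2.INTER_CUBIC))
E
```

```text
(no output)
```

View pics/top0c.png

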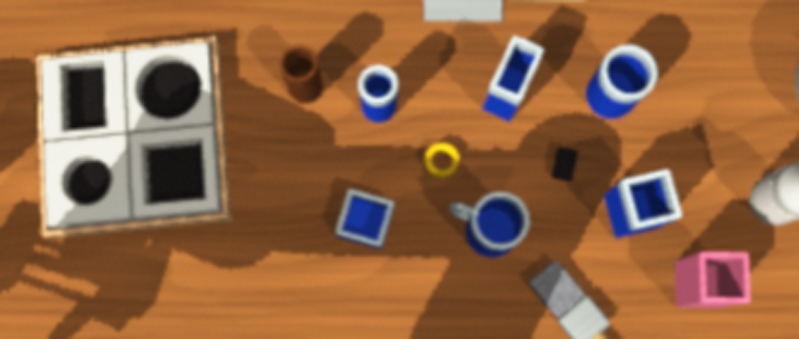

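View pics/scene0c.png

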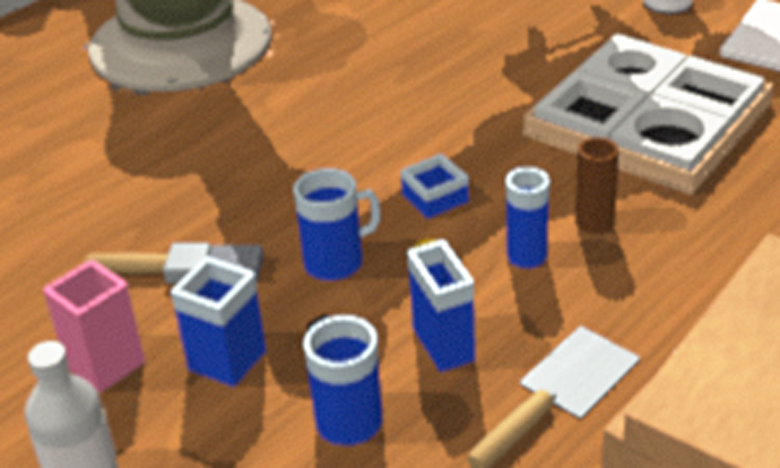

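Top picture (pixel = crop/2.42 + (115,135)): 
- **Tray:** at left, with pockets oblong (150,175), wide (185,171), slim (151,210), square (188,207).
- **Slim round:** blue at (271,173) and brown at (240,165). The blue one is meant.
- **Square:** blue tall at (381,218), pink at (410,250), low dish at (266,225). The blue tall one is meant.
- **Wide round:** plain at (372,168), mug with handle at (320,227). The plain one is meant.
- **Oblong:** (328,167).

The enlarged crops confirm each choice. Next I fit the poses.

```bash
cat > fit.py <<'E'
from plant import bot
import numpy as np, cv2
from scipy.optimize import minimize
def prism(kind,h=.092):
    if kind in("wide","slim"):
        r={"wide":.029,"slim":.020}[kind]; a=np.linspace(0,2*np.pi,40,endpoint=False); p=np.c_[r*np.cos(a),r*np.sin(a)]
    else:
        lx,ly={"square":(.05,.05),"oblong":(.062,.034),"tray":(.188,.188)}[kind]
        p=np.array([[lx,ly],[-lx,ly],[-lx,-ly],[lx,-ly]])/2
    return p
def proj(c,X):
    return cv2.projectPoints(np.float64(X),cv2.Rodrigues(c["R"])[0],c["t"],c["mtx"],c["D"])[0][:,0]
def sil(c,p,z0,z1,q,S=4):
    k,s=np.cos(q[2]),np.sin(q[2]); P=p@np.array([[k,s],[-s,k]])+q[:2]
    X=np.r_[np.c_[P,np.full(len(P),z0)],np.c_[P,np.full(len(P),z1)]]
    h=cv2.convexHull(np.float32(proj(c,X)))
    m=np.zeros((420*S,560*S),np.uint8); cv2.fillConvexPoly(m,np.int32(np.round((h*S+S/2-.5)*16)),1,shift=4)
    return m
def ray(c,u,z):
    x=cv2.undistortPoints(np.float64([[u]]),c["mtx"],c["D"])[0,0]; d=c["R"].T@np.r_[x,1]; o=-c["R"].T@c["t"]
    return (o+d*(z-o[2])/d[2])[:2]
def masks(f,seed,kind):
    hsv=cv2.cvtColor(f,cv2.COLOR_RGB2HSV); H,Sa,V=[hsv[:,:,i].astype(int) for i in range(3)]
    blue=(H>100)&(H<140)&(Sa>90)
    return blue|((Sa<75)&(V>70))
def fit(kind,cams,regs,q0,z0=0,z1=.092):
    p=prism(kind); S=4; big=[cv2.resize(r.astype(np.uint8),None,fx=S,fy=S,interpolation=cv2.INTER_NEAREST) for r in regs]
    def cost(q):
        t=0
        for c,b in zip(cams,big):
            m=sil(c,p,z0,z1,q); t+=1-(m&b).sum()/max(1,(m|b).sum())
        return t
    best=None
    for w in ([0] if kind in("wide","slim") else np.deg2rad([-40,-20,0,20,40,60,80])):
        r=minimize(cost,[*q0,w],method="Nelder-Mead",options=dict(initial_simplex=np.array([[*q0,w],[q0[0]+.012,q0[1],w],[q0[0],q0[1]+.012,w],[q0[0],q0[1],w+.2]]),xatol=2e-4,fatol=1e-4,maxiter=150))
        if best is None or r.fun<best.fun: best=r
    return best
E
cat > m.py <<'E'
from fit import *
T={"wide":(372,168,240,297),"slim":(271,173,308,231),"square":(381,218,190,272),"oblong":(328,167,274,266)}
ct,cs=bot.capture("top"),bot.capture("scene")
for k,s in T.items():
    regs=[]
    for c,u in((ct,s[:2]),(cs,s[2:])):
        m=masks(c["frame"],u,k).astype(np.uint8); n,l=cv2.connectedComponents(m,connectivity=4)
        r=l==l[u[1],u[0]]
        # fill dark interior
        cc,_=cv2.findContours(r.astype(np.uint8),cv2.RETR_EXTERNAL,cv2.CHAIN_APPROX_NONE); g=np.zeros(r.shape,np.uint8); cv2.drawContours(g,cc,-1,1,-1); regs.append(g)
    q0=ray(ct,s[:2],.06)
    for nm,C,R in(("both",[ct,cs],regs),("top",[ct],regs[:1]),("scene",[cs],regs[1:])):
        f=fit(k,C,R,q0); print(k,nm,f.x.round(4),np.rad2deg(f.x[2]).round(1),"cost",round(f.fun,3),[int(g.sum()) for g in R])
# tray
regs=[]
for c,u in((ct,(169,165)),(cs,(345,181))):
    hsv=cv2.cvtColor(c["frame"],cv2.COLOR_RGB2HSV); m=((hsv[:,:,1]<75)&(hsv[:,:,2]>60)).astype(np.uint8)
    n,l=cv2.connectedComponents(m,connectivity=4); print(l[u[1],u[0]])
    r=(l==l[u[1],u[0]]).astype(np.uint8); cc,_=cv2.findContours(r,cv2.RETR_EXTERNAL,cv2.CHAIN_APPROX_NONE)
    g=np.zeros(r.shape,np.uint8); cv2.drawContours(g,cc,-1,1,-1); regs.append(g)
q0=ray(ct,(169,190),.03)
for nm,C,R in(("both",[ct,cs],regs),("top",[ct],regs[:1]),("scene",[cs],regs[1:])):
    f=fit("tray",C,R,q0,.026,.035); print("tray",nm,f.x.round(4),np.rad2deg(f.x[2]).round(1),round(f.fun,3),[int(g.sum()) for g in R])
    for n,u in dict(oblong=(150,175),wide=(185,171),slim=(151,210),square=(188,207)).items():
        d=ray(ct,u,.03)-f.x[:2]; print(n,d.round(3))
E
python3 m.py
```

```text
wide both [ 0.6097 -0.3262  0.1313] 7.5 cost 0.17 [641, 1283]
wide top [ 0.6102 -0.3269  0.1081] 6.2 cost 0.039 [641]
wide scene [ 0.6043 -0.3213  0.0699] 4.0 cost 0.048 [1283]
slim both [ 0.596  -0.0616  0.0602] 3.5 cost 0.21 [325, 619]
slim top [ 0.5966 -0.0616  0.0123] 0.7 cost 0.076 [325]
slim scene [ 0.5912 -0.056  -0.0116] -0.7 cost 0.057 [619]
square both [ 0.4747 -0.3425  0.2047] 11.7 cost 0.334 [657, 1699]
square top [ 0.4749 -0.3431  0.2043] 11.7 cost 0.044 [657]
square scene [ 0.4683 -0.3373  1.7771] 101.8 cost 0.234 [1699]
oblong both [ 0.6126 -0.2068 -0.4329] -24.8 cost 0.209 [494, 1044]
oblong top [ 0.6128 -0.2082 -0.482 ] -27.6 cost 0.089 [494]
oblong scene [ 0.6083 -0.2021 -0.4269] -24.5 cost 0.057 [1044]
12
287
tray both [0.557  0.215  0.0978] 5.6 0.107 [5071, 2702]
oblong [0.042 0.05 ]
wide [ 0.052 -0.046]
slim [-0.054  0.041]
square [-0.046 -0.058]
tray top [0.5566 0.2131 0.0952] 5.5 0.035 [5071]
oblong [0.043 0.052]
wide [ 0.053 -0.044]
slim [-0.053  0.043]
square [-0.046 -0.056]
tray scene [0.5569 0.2173 0.1017] 5.8 0.065 [2702]
oblong [0.042 0.047]
wide [ 0.053 -0.048]
slim [-0.054  0.039]
square [-0.046 -0.06 ]
```

Emit:
drive_tool(deltas=[[[-0.0334,-0.0127,-0.005,0,0,0,100],[-0.0334,-0.0127,-0.005,0,0,0,100],[-0.0334,-0.0127,-0.005,0,0,0,100],[-0.0334,-0.0127,-0.005,0,0,0,100],[-0.0334,-0.0127,-0.005,0,0,0,100],[-0.0334,-0.0127,-0.005,0,0,0,100],[-0.0334,-0.0127,-0.005,0,0,0,100],[-0.0334,-0.0127,-0.005,0,0,0,100],[-0.0334,-0.0127,-0.005,0,0,0,100],[-0.0334,-0.0127,-0.005,0,0,0,100],[-0.0334,-0.0127,-0.005,0,0,0,100],[-0.0334,-0.0127,-0.005,0,0,0,100],[-0.0334,-0.0127,-0.005,0,0,0,100],[-0.0334,-0.0127,-0.005,0,0,0,100],[0,0,0,0,0,0,100],[0,0,0,0,0,0,100]]])

```text
clock: 3.2
eef_pos: [0.5572, 0.2151, 0.3086]
ee_rot: [-0.476, -3.105, -0.0]
contact_force: [0.6, -0.0, -0.1]
grip_width: 0.998
grip_force: 0.0
```

```bash
cat > go.py <<'E'
# python3 go.py x y z dir(deg, closing) : tool-frame shift and turn
import sys; from plant import bot; import numpy as np
from scipy.spatial.transform import Rotation as Ro
def go(x,y,z,d,o=None):
    o=o or bot.get_obs(); R=Ro.from_rotvec(o["ee_rot"]).as_matrix(); cur=np.rad2deg(np.arctan2(R[1,1],R[0,1]))
    t=R.T@(np.array([x,y,z])-o["eef_pos"]); turn=(cur-d+180)%360-180
    turn=(turn+90)%180-90
    a=np.deg2rad(turn); t2=Ro.from_rotvec([0,0,a]).as_matrix().T@t
    print("clock",o["clock"],"pos",o["eef_pos"].round(4),"dir",cur.round(1),"tilt",R[2].round(3),"shift now",t.round(4),"turn",round(turn,1),"shift after turn",t2.round(4),"grip",o["grip_width"].round(3))
if __name__=="__main__": go(*map(float,sys.argv[1:5]))
E
python3 - <<'E'
from fit import *
from go import go
c=bot.capture("wrist"); f=c["frame"][:,:,::-1].copy()
print((-c["R"].T@c["t"]).round(3),c["R"].round(2).tolist())
q=np.array([.557,.215]);th=np.deg2rad(5.6);M=np.array([[np.cos(th),-np.sin(th)],[np.sin(th),np.cos(th)]])
def poly(p,z):
    uv=proj(c,np.c_[np.array(p)@M.T+q,np.full(len(p),z)]); cv2.polylines(f,[np.int32(uv*16)],True,(0,0,255),1,shift=4)
b=np.array([[1,1],[-1,1],[-1,-1],[1,-1]])
poly(b*.094,.035); a=np.linspace(0,6.28,40); ci=np.c_[np.cos(a),np.sin(a)]
poly(ci*.0375+[.048,-.048],.011);poly(ci*.028+[-.048,.048],.011);poly(b*.0335+[-.048,-.048],.011);poly(b*[.0395,.0255]+[.048,.048],.011)
cv2.imwrite("pics/w1.png",f)
go(.6105,-.205,.18,65)
E
```

```text
[0.485 0.239 0.454] [[0.3, 0.95, -0.0], [0.91, -0.29, 0.29], [0.28, -0.09, -0.96]]Traceback (most recent call last):
  File "<stdin>", line 12, in <module>
  File "go.py", line 9, in go
    print("clock",o["clock"],"pos",o["eef_pos"].round(4),"dir",cur.round(1),"tilt",R[2].round(3),"shift now",t.round(4),"turn",round(turn,1),"shift after turn",t2.round(4),"grip",o["grip_width"].round(3))
                                                                                                                                                                                   ^^^^^^^^^^^^^^^^^^^^^
AttributeError: 'float' object has no attribute 'round'
```

View pics/w1.png

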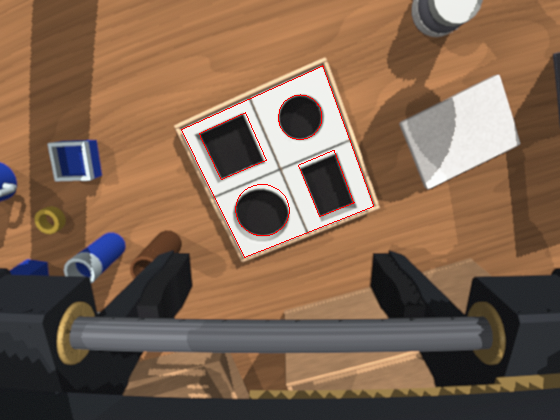

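The picture shows the tray at (180–380, 60–260). The fitted outlines in red coincide with the blocks and all four pockets, so the tray pose is confirmed. Next I go above the oblong tumbler.

Emit:
drive_tool(deltas=[[[-0.0161,-0.035,0,0,0,0,100],[-0.0161,-0.035,0,0,0,0,100],[-0.0161,-0.035,0,0,0,0,100],[-0.0161,-0.035,0,0,0,0,100],[-0.0161,-0.035,0,0,0,0,100],[-0.0161,-0.035,0,0,0,0,100],[-0.0161,-0.035,0,0,0,0,100],[-0.0161,-0.035,0,0,0,0,100],[-0.0161,-0.035,0,0,0,0,100],[-0.0161,-0.035,0,0,0,0,100],[-0.0161,-0.035,0,0,0,0,100],[0,0,0,0,0,7.5,100],[0,0,0,0,0,0,100],[0,0,0,0,0,0,100]]])

```text
clock: 5.0
eef_pos: [0.6111, -0.2046, 0.3091]
ee_rot: [0.673, 3.068, -0.0]
contact_force: [0.4, 0.0, 0.6]
grip_width: 1.0
grip_force: 0.0
```

```bash
sed -i 's/o\["grip_width"\].round(3)/o["grip_width"]/' go.py; cat > w.py <<'E'
# python3 w.py name x... : overlay and refit poses in a wrist picture
import sys; from fit import *
G={"wide":(.607,-.324,0),"slim":(.594,-.059,0),"square":(.4715,-.340,.204),"oblong":(.6105,-.205,-.43)}
c=bot.capture("wrist"); f=c["frame"][:,:,::-1].copy()
hsv=cv2.cvtColor(c["frame"],cv2.COLOR_RGB2HSV); m=masks(c["frame"],None,None).astype(np.uint8)
for k in sys.argv[2:]:
    q=np.array(G[k]); s=sil(c,prism(k),0,.092,q,1)
    n,l=cv2.connectedComponents(m,connectivity=4); ids=np.bincount(l[(s>0)&(m>0)]); ids[0:1]=0
    r=(l==ids.argmax()).astype(np.uint8); cc,_=cv2.findContours(r,cv2.RETR_EXTERNAL,cv2.CHAIN_APPROX_NONE); g=np.zeros(r.shape,np.uint8); cv2.drawContours(g,cc,-1,1,-1)
    b=fit(k,[c],[g],q[:2]); print(k,b.x.round(4),np.rad2deg(b.x[2]).round(1),round(b.fun,3),g.sum(),s.sum())
    for qq,col in((q,(0,255,255)),(b.x,(0,0,255))):
        cc,_=cv2.findContours(sil(c,prism(k),0,.092,qq,1),cv2.RETR_EXTERNAL,cv2.CHAIN_APPROX_NONE); cv2.drawContours(f,cc,-1,col,1)
cv2.imwrite(f"pics/{sys.argv[1]}.png",f)
E
python3 w.py w2 oblong wide slim square; python3 go.py .6105 -.205 .037 65
```

```text
oblong [ 0.6123 -0.2066 -0.4207] -24.1 0.07 2104 2012
wide [ 0.6085 -0.3252 -0.0164] -0.9 0.031 2889 2910
slim [ 0.5955 -0.061   0.1538] 8.8 0.033 1798 1845
square [ 0.473  -0.3424  0.2245] 12.9 0.036 3934 3885
clock 5.05 pos [ 0.6112 -0.2047  0.309 ] dir 65.2 tilt [-0.  0. -1.] shift now [ 0.0005 -0.0006  0.272 ] turn 0.2 shift after turn [ 0.0005 -0.0006  0.272 ] grip 1.0046422425357977
```

View pics/w2.png

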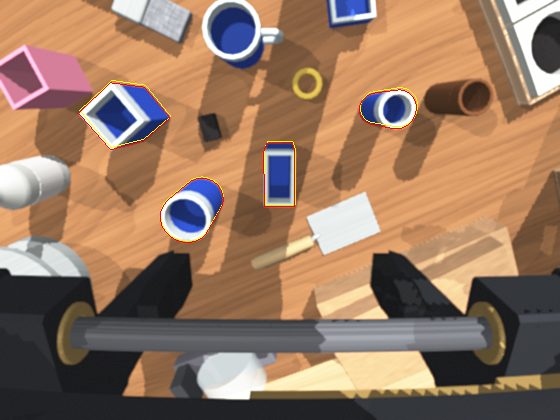

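The picture shows the oblong at (280,173), wide (190,210), slim (390,107) and square (123,115). All four fits hug their outlines. I check the nearby clutter for body clearance.

```bash
python3 - <<'E'
from fit import *
c=bot.capture("wrist"); t=bot.capture("top"); s=bot.capture("scene")
for n,u in dict(jug=(240,350),plate=(90,270),bottle=(68,180),boxcorner=(317,290)).items(): print(n,ray(c,u,0).round(3),ray(c,u,.1).round(3))
cv2.imwrite("pics/s2.png",cv2.resize(np.hstack([s["frame"][:,:,::-1][180:],t["frame"][:,:,::-1][100:340]])[:, :],(800,172)) if 0 else cv2.resize(t["frame"][20:280,280:560,::-1],(800,600*0+743))[:600])
E
```

```text
jug [ 0.866 -0.397] [ 0.795 -0.347]
plate [ 0.636 -0.543] [ 0.615 -0.461]
bottle [ 0.503 -0.49 ] [ 0.511 -0.42 ]
boxcorner [ 0.814 -0.235] [ 0.754 -0.221]
```

View pics/s2.png

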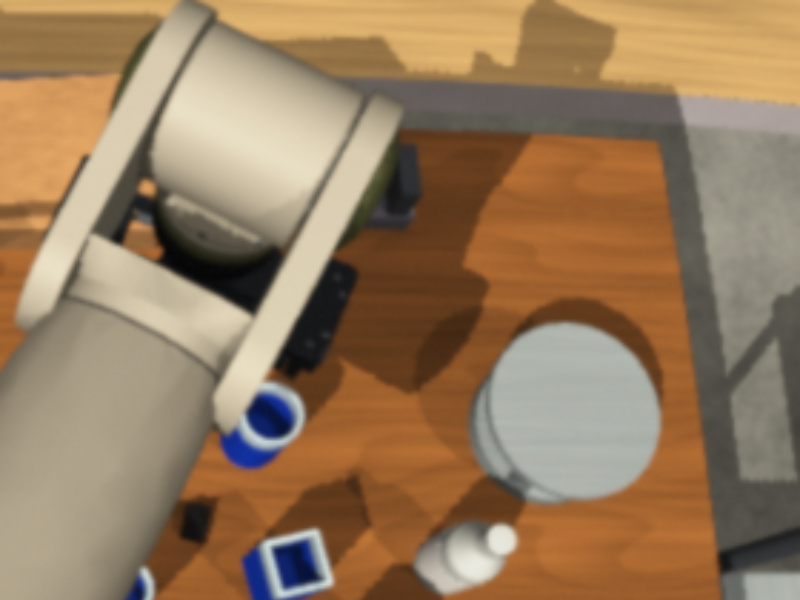

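Emit:
drive_tool(deltas=[[[-0.0013,-0.0008,0.04,0,0,0,100],[0,0,0.04,0,0,-0.5,100],[0,0,0.04,0,0,0,100],[0,0,0.04,0,0,0,100],[0,0,0.04,0,0,0,90],[0,0,0.03,0,0,0,80],[0,0,0.025,0,0,0,70],[0,0,0.017,0,0,0,60],[0,0,0,0,0,0,60],[0,0,0,0,0,0,25],[0,0,0,0,0,0,25],[0,0,0,0,0,0,25],[0,0,0,0,0,0,25],[0,0,0,0,0,0,25],[0,0,0,0,0,0,25],[0,0,0,0,0,0,25]]], force=20)

```text
clock: 7.2
eef_pos: [0.6124, -0.2072, 0.0378]
ee_rot: [0.665, 3.069, -0.001]
contact_force: [-0.1, -0.2, 6.1]
grip_width: 0.385
grip_force: 19.9
```

Emit:
drive_tool(deltas=[[[0,0,-0.01,0,0,0,25],[0,0,-0.02,0,0,0,25],[0,0,-0.03,0,0,0,25],[0,0,-0.03,0,0,0,25],[0,0,-0.03,0,0,0,25],[0,0,-0.03,0,0,0,25],[0,0,0,0,0,-7.5,25],[0,0,0,0,0,-7.5,25],[0,0,0,0,0,-7.5,25],[0,0,0,0,0,-7.5,25],[0,0,0,0,0,0,25]]])

```text
clock: 8.57
eef_pos: [0.6118, -0.2069, 0.1868]
ee_rot: [0.15, -3.138, -0.0]
contact_force: [0.8, 0.8, -1.3]
grip_width: 0.385
grip_force: 19.9
```

```bash
python3 go.py .600 .2675 .0485 95.6
```

```text
clock 8.575 pos [ 0.6118 -0.2069  0.1868] dir 95.5 tilt [ 0.  0. -1.] shift now [-0.0335  0.4733  0.1385] turn -0.1 shift after turn [-0.0346  0.4732  0.1385] grip 0.38486586150703284
```

Emit:
drive_tool(deltas=[[[0,0.015,0,0,0,0,25],[-0.0025,0.03,0,0,0,0,25],[-0.0025,0.035,0,0,0,0,25],[-0.003,0.035,0,0,0,0,25],[-0.003,0.035,0,0,0,0,25],[-0.003,0.035,0,0,0,0,25],[-0.003,0.035,0,0,0,0,25],[-0.003,0.035,0,0,0,0,25],[-0.003,0.035,0,0,0,0,25],[-0.003,0.035,0,0,0,0,25],[-0.003,0.035,0,0,0,0,25],[-0.003,0.035,0,0,0,0,25],[-0.003,0.035,0,0,0,0,25],[0,0.03,0,0,0,0,25],[0,0.013,0,0,0,0,25],[0,0,0,0,0,0,25],[0,0,0,0,0,0,25]]])

```text
clock: 10.7
eef_pos: [0.6013, 0.2663, 0.1868]
ee_rot: [0.15, -3.138, 0.001]
contact_force: [-0.3, -0.6, -0.9]
grip_width: 0.388
grip_force: 19.9
```

```bash
python3 go.py .600 .2675 .0485 95.6; python3 -c "
from plant import bot;import cv2
f=bot.capture('wrist')['frame'];cv2.imwrite('pics/w3.png',f[:,:,::-1])"
```

```text
clock 10.7 pos [0.6013 0.2663 0.1868] dir 95.5 tilt [ 0. -0. -1.] shift now [0.0012 0.0014 0.1383] turn -0.1 shift after turn [0.0012 0.0014 0.1383] grip 0.3880084971895541
```

View pics/w3.png

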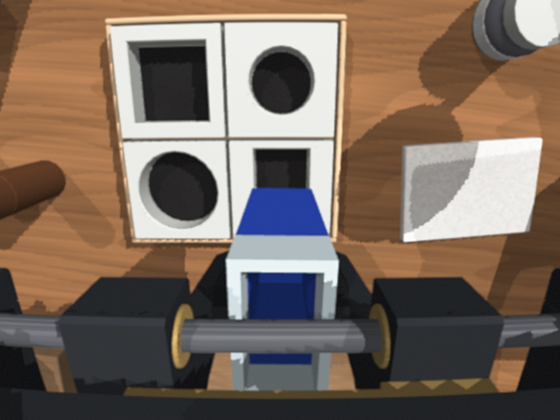

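The oblong hangs upright at (283,270), square to its pocket at (280,170). I lower it.

Emit:
drive_tool(deltas=[[[0.0012,0.0014,0.02,0,0,0,25],[0,0,0.025,0,0,0,25],[0,0,0.02,0,0,0,25],[0,0,0.015,0,0,0,25],[0,0,0.015,0,0,0,25],[0,0,0.012,0,0,0,25],[0,0,0.01,0,0,0,25],[0,0,0.008,0,0,0,25],[0,0,0.007,0,0,0,25],[0,0,0.004,0,0,0,25],[0,0,0,0,0,0,25],[0,0,0,0,0,0,25]]])

```text
clock: 12.25
eef_pos: [0.6, 0.2685, 0.0511]
ee_rot: [-0.152, 3.137, 0.0]
contact_force: [-0.0, 0.4, -1.4]
grip_width: 0.382
grip_force: 19.9
```

Emit:
drive_tool(deltas=[[[0,0,0.0015,0,0,0,25],[0,0,0.001,0,0,0,25],[0,0,0,0,0,0,25],[0,0,0,0,0,0,36],[0,0,0,0,0,0,42],[0,0,0,0,0,0,50],[0,0,0,0,0,0,55],[0,0,0,0,0,0,55]]])

```text
clock: 13.25
eef_pos: [0.5999, 0.2685, 0.0481]
ee_rot: [0.152, -3.138, 0.0]
contact_force: [0.2, 0.3, 0.0]
grip_width: 0.551
grip_force: 0.0
```

Emit:
drive_tool(deltas=[[[0,0,-0.01,0,0,0,55],[0,0,-0.03,0,0,0,55],[0,0,-0.04,0,0,0,55],[0,0,-0.04,0,0,0,55],[0,0,-0.02,0,0,0,55],[0,0,0,0,0,10,55],[0,0,0,0,0,10,55],[0,0,0,0,0,10,60],[0,0,0,0,0,10,70],[0,0,0,0,0,10,80],[0,0,0,0,0,10,90],[0,0,0,0,0,10,100],[0,0,0,0,0,10,100],[0,0,0,0,0,10,100],[0,0,0,0,0,0,100]]])

```text
clock: 15.12
eef_pos: [0.5999, 0.2685, 0.1889]
ee_rot: [2.109, 2.328, 0.001]
contact_force: [0.3, -1.2, 0.4]
grip_width: 1.0
grip_force: 0.0
```

```bash
python3 go.py .608 -.325 .18 5.6
```

```text
clock 15.125 pos [0.5999 0.2685 0.1889] dir 5.6 tilt [ 0.     0.001 -1.   ] shift now [-0.5914 -0.0501  0.0088] turn 0.0 shift after turn [-0.5914 -0.0498  0.0088] grip 1.0001502126360653
```

Emit:
drive_tool(deltas=[[[-0.02,0,0,0,0,0,100],[-0.04,-0.0035,0,0,0,0,100],[-0.04,-0.0035,0,0,0,0,100],[-0.04,-0.0035,0,0,0,0,100],[-0.04,-0.0035,0,0,0,0,100],[-0.04,-0.0035,0,0,0,0,100],[-0.04,-0.0035,0,0,0,0,100],[-0.04,-0.0035,0,0,0,0,100],[-0.04,-0.0035,0,0,0,0,100],[-0.04,-0.0035,0,0,0,0,100],[-0.04,-0.0035,0,0,0,0,100],[-0.04,-0.0035,0,0,0,0,100],[-0.04,-0.0035,0,0,0,0,100],[-0.04,-0.0035,0,0,0,0,100],[-0.03,-0.0035,0,0,0,0,100],[-0.0214,-0.001,0,0,0,0,100],[0,0,0,0,0,0,100],[0,0,0,0,0,0,100]]])

```text
clock: 17.38
eef_pos: [0.6068, -0.3246, 0.1884]
ee_rot: [-2.11, -2.327, -0.0]
contact_force: [0.2, -0.1, -0.3]
grip_width: 1.0
grip_force: 0.0
```

```bash
python3 go.py .608 -.325 .0375 5.6; python3 w.py w4 wide
```

```text
clock 17.375 pos [ 0.6068 -0.3246  0.1884] dir 5.6 tilt [ 0. -0. -1.] shift now [-0.0006  0.0012  0.1509] turn -0.0 shift after turn [-0.0006  0.0012  0.1509] grip 1.000350707085888
wide [ 0.6086 -0.3249  0.2119] 12.1 0.023 5365 5357
```

View pics/w4.png

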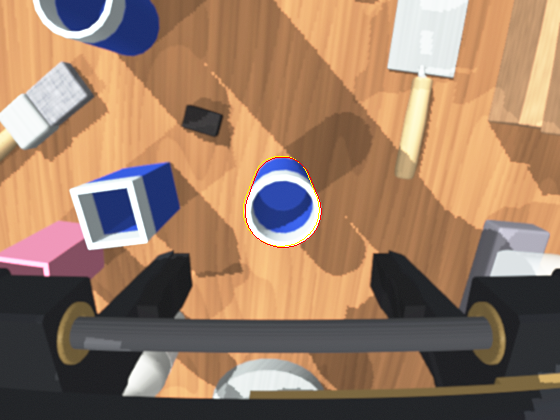

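The wide round tumbler stands alone at (283,205), plain with no handle, midway between the fingers. I descend and grip it.

Emit:
drive_tool(deltas=[[[-0.0005,0.0015,0.03,0,0,0,100],[0,0,0.035,0,0,0,100],[0,0,0.03,0,0,0,100],[0,0,0.025,0,0,0,100],[0,0,0.02,0,0,0,100],[0,0,0.011,0,0,0,100],[0,0,0,0,0,0,100],[0,0,0,0,0,0,70],[0,0,0,0,0,0,60],[0,0,0,0,0,0,55],[0,0,0,0,0,0,55],[0,0,0,0,0,0,55],[0,0,0,0,0,0,55]]], force=20)

```text
clock: 19.05
eef_pos: [0.6087, -0.3255, 0.0377]
ee_rot: [2.111, 2.326, -0.0]
contact_force: [-1.2, -0.0, 4.2]
grip_width: 0.654
grip_force: 20.0
```

Emit:
drive_tool(deltas=[[[0,0,-0.01,0,0,0,50],[0,0,-0.02,0,0,0,50],[0,0,-0.03,0,0,0,50],[0,0,-0.03,0,0,0,50],[0,0,-0.03,0,0,0,50],[0,0,-0.03,0,0,0,50],[0,0,0,0,0,0,50]]])

```text
clock: 19.92
eef_pos: [0.6093, -0.3257, 0.1895]
ee_rot: [2.108, 2.323, 0.001]
contact_force: [-0.2, -0.0, -1.7]
grip_width: 0.658
grip_force: 20.0
```

```bash
python3 go.py .6095 .172 .0485 5.6
```

```text
clock 19.925 pos [ 0.6093 -0.3257  0.1895] dir 5.5 tilt [-0.003  0.003 -1.   ] shift now [0.4958 0.0478 0.1396] turn -0.1 shift after turn [0.4957 0.0483 0.1396] grip 0.6575958283936852
```

Emit:
drive_tool(deltas=[[[0.015,0,0,0,0,0,50],[0.03,0.003,0,0,0,0,50],[0.035,0.0035,0,0,0,0,50],[0.035,0.0035,0,0,0,0,50],[0.035,0.0035,0,0,0,0,50],[0.035,0.0035,0,0,0,0,50],[0.035,0.0035,0,0,0,0,50],[0.035,0.0035,0,0,0,0,50],[0.035,0.0035,0,0,0,0,50],[0.035,0.0035,0,0,0,0,50],[0.035,0.0035,0,0,0,0,50],[0.035,0.0035,0,0,0,0,50],[0.035,0.0035,0,0,0,0,50],[0.035,0.0035,0,0,0,0,50],[0.035,0.003,0,0,0,0,50],[0.02,0,0,0,0,0,50],[0.011,0,0,0,0,0,50],[0,0,0,0,0,0,50],[0,0,0,0,0,0,50]]])

```text
clock: 22.3
eef_pos: [0.6053, 0.2069, 0.1872]
ee_rot: [2.113, 2.325, -0.001]
contact_force: [-0.6, -0.6, -2.3]
grip_width: 0.657
grip_force: 20.0
```

```bash
python3 go.py .6095 .172 .0485 5.6; python3 -c "
from plant import bot;import cv2
f=bot.capture('wrist')['frame'];cv2.imwrite('pics/w5.png',f[:,:,::-1])"
```

```text
clock 22.3 pos [0.6053 0.2069 0.1872] dir 5.5 tilt [-0. -0. -1.] shift now [-0.0351  0.0008  0.1387] turn -0.1 shift after turn [-0.0351  0.0008  0.1387] grip 0.6568989776498574
```

View pics/w5.png

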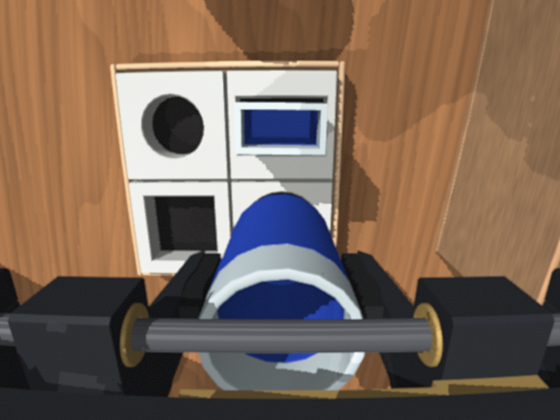

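The oblong stands square in its pocket at (283,125). I sent one row too many, so I go back 35 mm and then lower.

Emit:
drive_tool(deltas=[[[-0.012,0.0008,0,0,0,0,50],[-0.015,0,0,0,0,0,50],[-0.008,0,0,0,0,0,50],[0,0,0,0,0,0,50],[0,0,0,0,0,0,50],[0,0,0.02,0,0,0,50],[0,0,0.025,0,0,0,50],[0,0,0.02,0,0,0,50],[0,0,0.015,0,0,0,50],[0,0,0.015,0,0,0,50],[0,0,0.012,0,0,0,50],[0,0,0.01,0,0,0,50],[0,0,0.008,0,0,0,50],[0,0,0.007,0,0,0,50],[0,0,0.004,0,0,0,50],[0,0,0,0,0,0,50],[0,0,0,0,0,0,50]]])

```text
clock: 24.48
eef_pos: [0.6096, 0.1731, 0.0516]
ee_rot: [2.111, 2.326, 0.001]
contact_force: [-1.0, -0.3, -1.3]
grip_width: 0.661
grip_force: 20.0
```

Emit:
drive_tool(deltas=[[[0,0,0.0015,0,0,0,50],[0,0,0.0012,0,0,0,50],[0,0,0,0,0,0,50],[0,0,0,0,0,0,64],[0,0,0,0,0,0,70],[0,0,0,0,0,0,78],[0,0,0,0,0,0,84],[0,0,0,0,0,0,84],[0,0,-0.01,0,0,0,84],[0,0,-0.03,0,0,0,84],[0,0,-0.04,0,0,0,84],[0,0,-0.04,0,0,0,84],[0,0,-0.02,0,0,0,84],[0,0,0,0,0,0,100]]])

```text
clock: 26.22
eef_pos: [0.6099, 0.1731, 0.1906]
ee_rot: [2.11, 2.324, 0.004]
contact_force: [-0.4, -0.1, -0.8]
grip_width: 0.926
grip_force: 0.0
```

```bash
python3 go.py .4725 -.342 .18 12.3
```

```text
clock 26.225 pos [0.6099 0.1731 0.1906] dir 5.5 tilt [-0.     0.004 -1.   ] shift now [-0.4995 -0.1865  0.0099] turn -6.8 shift after turn [-0.474  -0.244   0.0099] grip 0.9256093426656756
```

Emit:
drive_tool(deltas=[[[0,0,0,0,0,-6.8,100],[-0.016,-0.008,0,0,0,0,100],[-0.034,-0.0175,0,0,0,0,100],[-0.034,-0.0175,0,0,0,0,100],[-0.034,-0.0175,0,0,0,0,100],[-0.034,-0.0175,0,0,0,0,100],[-0.034,-0.0175,0,0,0,0,100],[-0.034,-0.0175,0,0,0,0,100],[-0.034,-0.0175,0,0,0,0,100],[-0.034,-0.0175,0,0,0,0,100],[-0.034,-0.0175,0,0,0,0,100],[-0.034,-0.0175,0,0,0,0,100],[-0.034,-0.0175,0,0,0,0,100],[-0.034,-0.0175,0,0,0,0,100],[-0.034,-0.0175,0,0,0,0,100],[-0.016,-0.0085,0,0,0,0,100],[0,0,0,0,0,0,100],[0,0,0,0,0,0,100]]])

```text
clock: 28.48
eef_pos: [0.4724, -0.341, 0.1885]
ee_rot: [-1.969, -2.447, -0.0]
contact_force: [-0.2, 0.6, -0.3]
grip_width: 1.003
grip_force: 0.0
```

```bash
python3 go.py .4725 -.342 .0375 12.3; python3 w.py w6 square
```

```text
clock 28.475 pos [ 0.4724 -0.341   0.1885] dir 12.4 tilt [ 0.001 -0.    -1.   ] shift now [-1.10e-03 -1.00e-04  1.51e-01] turn 0.1 shift after turn [-1.10e-03 -1.00e-04  1.51e-01] grip 1.0027586570141225
square [ 0.4738 -0.3422 -1.3527] -77.5 0.048 5519 5333
```

View pics/w6.png

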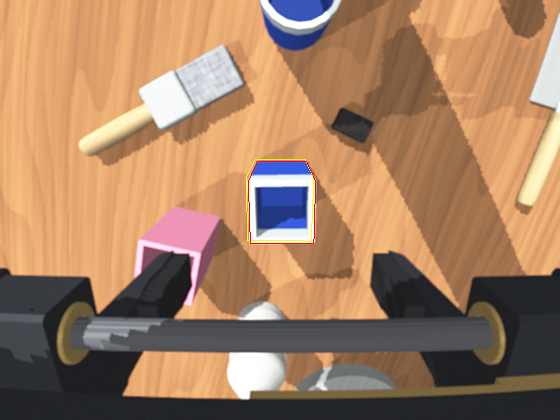

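The blue square is at (282,205), with the pink one close to the left finger at (175,255) and the bottle at (258,350). I check the gaps first.

```bash
python3 - <<'E'
from fit import *
c=bot.capture("wrist"); t=bot.capture("top")
a=np.deg2rad(12.4); M=np.array([[np.cos(a),np.sin(a)],[-np.sin(a),np.cos(a)]]) # ey, and 90deg ccw
def rel(p): return (M@(p-[.4724,-.342])).round(3)
for n,u,z in (("pinkbaseR",(220,218),0),("pinkbaseL",(175,208),0),("pinkrimR",(197,250),.092),("pinkrimR2",(190,300),.092),("bottleL",(228,360),.05),("bottletop",(258,302),0)): print(n,rel(ray(c,u,z)))
E
```

```text
pinkbaseR [-0.064 -0.036]
pinkbaseL [-0.111 -0.024]
pinkrimR [-0.066 -0.031]
pinkrimR2 [-0.075 -0.077]
bottleL [-0.055 -0.178]
bottletop [-0.025 -0.138]
```

Nothing touches: the pink corner is 33 mm off the finger line and 9 mm below the body, and the bottle is 138 mm away. I grip the square.

Emit:
drive_tool(deltas=[[[-0.0012,0.0008,0.03,0,0,0,86],[0,0,0.035,0,0,0,86],[0,0,0.03,0,0,0,86],[0,0,0.025,0,0,0,86],[0,0,0.02,0,0,0,86],[0,0,0.0105,0,0,0,86],[0,0,0,0,0,0,86],[0,0,0,0,0,0,62],[0,0,0,0,0,0,50],[0,0,0,0,0,0,45],[0,0,0,0,0,0,45],[0,0,0,0,0,0,45],[0,0,0,0,0,0,45]]], force=22)

```text
clock: 30.25
eef_pos: [0.4735, -0.3433, 0.0385]
ee_rot: [1.969, 2.447, -0.0]
contact_force: [-0.7, 1.7, 5.8]
grip_width: 0.565
grip_force: 22.0
```

Emit:
drive_tool(deltas=[[[0,0,-0.01,0,0,0,45],[0,0,-0.02,0,0,0,45],[0,0,-0.03,0,0,0,45],[0,0,-0.03,0,0,0,45],[0,0,-0.03,0,0,0,45],[0,0,-0.03,0,0,0,45],[0,0,0,0,0,6.8,45],[0,0,0,0,0,0,45]]])

```text
clock: 31.25
eef_pos: [0.4731, -0.3429, 0.1882]
ee_rot: [-2.11, -2.327, 0.0]
contact_force: [-0.1, -0.6, -2.1]
grip_width: 0.565
grip_force: 22.0
```

```bash
python3 go.py .514 .1625 .0485 5.6
```

```text
clock 31.25 pos [ 0.4731 -0.3429  0.1882] dir 5.6 tilt [ 0. -0. -1.] shift now [0.499  0.0899 0.1398] turn -0.0 shift after turn [0.499  0.09   0.1398] grip 0.5652740908211578
```

Emit:
drive_tool(deltas=[[[0.016,0.003,0,0,0,0,45],[0.036,0.0065,0,0,0,0,45],[0.036,0.0065,0,0,0,0,45],[0.036,0.0065,0,0,0,0,45],[0.036,0.0065,0,0,0,0,45],[0.036,0.0065,0,0,0,0,45],[0.036,0.0065,0,0,0,0,45],[0.036,0.0065,0,0,0,0,45],[0.036,0.0065,0,0,0,0,45],[0.036,0.0065,0,0,0,0,45],[0.036,0.0065,0,0,0,0,45],[0.036,0.0065,0,0,0,0,45],[0.036,0.0065,0,0,0,0,45],[0.036,0.0065,0,0,0,0,45],[0.015,0.0025,0,0,0,0,45],[0,0,0,0,0,0,45],[0,0,0,0,0,0,45]]])

```text
clock: 33.38
eef_pos: [0.5146, 0.1614, 0.188]
ee_rot: [-2.112, -2.326, 0.001]
contact_force: [0.1, -0.7, -2.0]
grip_width: 0.566
grip_force: 22.0
```

```bash
python3 go.py .514 .1625 .0495 5.6; python3 -c "
from plant import bot;import cv2
f=bot.capture('wrist')['frame'];cv2.imwrite('pics/w7.png',f[:,:,::-1])"
```

```text
clock 33.375 pos [0.5146 0.1614 0.188 ] dir 5.5 tilt [-0. -0. -1.] shift now [ 0.0012 -0.0004  0.1385] turn -0.1 shift after turn [ 0.0012 -0.0004  0.1385] grip 0.5656145733101908
```

View pics/w7.png

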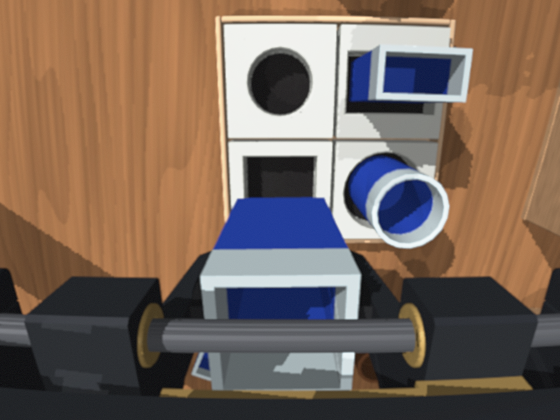

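The square hangs over its pocket at (280,180), upright. The wide and oblong stand in theirs at (400,200) and (420,75). I lower it.

Emit:
drive_tool(deltas=[[[0.0012,-0.0004,0.02,0,0,0,45],[0,0,0.025,0,0,0,45],[0,0,0.02,0,0,0,45],[0,0,0.015,0,0,0,45],[0,0,0.015,0,0,0,45],[0,0,0.012,0,0,0,45],[0,0,0.01,0,0,0,45],[0,0,0.008,0,0,0,45],[0,0,0.007,0,0,0,45],[0,0,0.004,0,0,0,45],[0,0,0,0,0,0,45],[0,0,0,0,0,0,45]]])

```text
clock: 34.92
eef_pos: [0.5144, 0.1634, 0.0523]
ee_rot: [2.111, 2.326, 0.001]
contact_force: [0.9, -0.7, -1.5]
grip_width: 0.567
grip_force: 22.0
```

Emit:
drive_tool(deltas=[[[0,0,0.0015,0,0,0,45],[0,0,0.0008,0,0,0,45],[0,0,0,0,0,0,45],[0,0,0,0,0,0,55],[0,0,0,0,0,0,60],[0,0,0,0,0,0,68],[0,0,0,0,0,0,72],[0,0,0,0,0,0,72]]])

```text
clock: 35.92
eef_pos: [0.5143, 0.1634, 0.0498]
ee_rot: [2.111, 2.326, 0.0]
contact_force: [-0.3, 0.8, -0.4]
grip_width: 0.717
grip_force: 0.0
```

Emit:
drive_tool(deltas=[[[0,0,-0.01,0,0,0,72],[0,0,-0.03,0,0,0,72],[0,0,-0.04,0,0,0,72],[0,0,-0.04,0,0,0,72],[0,0,-0.02,0,0,0,72],[0,0,0,0,0,0,72]]])

```text
clock: 36.67
eef_pos: [0.5147, 0.1634, 0.1915]
ee_rot: [2.11, 2.324, 0.004]
contact_force: [-0.2, -0.3, -1.4]
grip_width: 0.72
grip_force: 0.0
```

```bash
python3 go.py .595 -.0605 .0375 5.6
```

```text
clock 36.675 pos [0.5147 0.1634 0.1915] dir 5.5 tilt [-0.     0.004 -1.   ] shift now [-0.2306  0.0577  0.1542] turn -0.1 shift after turn [-0.2307  0.0575  0.1542] grip 0.7199263929521961
```

Emit:
drive_tool(deltas=[[[-0.016,0.004,0,0,0,0,72],[-0.033,0.0083,0,0,0,0,72],[-0.033,0.0083,0,0,0,0,72],[-0.033,0.0083,0,0,0,0,72],[-0.033,0.0083,0,0,0,0,72],[-0.033,0.0083,0,0,0,0,72],[-0.033,0.0083,0,0,0,0,72],[-0.0166,0.004,0,0,0,0,72],[0,0,0,0,0,0,72],[0,0,0,0,0,0,72]]])

```text
clock: 37.92
eef_pos: [0.5937, -0.0597, 0.1895]
ee_rot: [-2.11, -2.326, 0.0]
contact_force: [-1.2, 0.5, -0.5]
grip_width: 0.72
grip_force: 0.0
```

```bash
python3 go.py .595 -.0605 .0375 5.6; python3 w.py w8 slim
```

```text
clock 37.925 pos [ 0.5937 -0.0597  0.1895] dir 5.6 tilt [ 0.    -0.001 -1.   ] shift now [-0.001   0.0014  0.152 ] turn -0.0 shift after turn [-0.001   0.0014  0.152 ] grip 0.7201705951276983
slim [ 0.5954 -0.0614  0.1027] 5.9 0.03 2918 2929
```

View pics/w8.png

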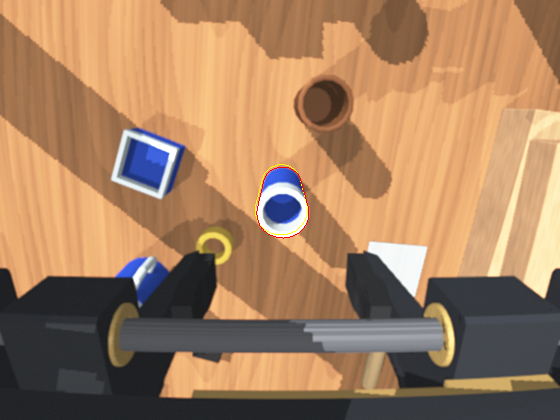

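The blue slim tumbler is at (283,207), clear of the brown one at (323,102), and the fit agrees. I grip it.

Emit:
drive_tool(deltas=[[[-0.0015,0.0014,0.03,0,0,0,72],[0,0,0.035,0,0,0,72],[0,0,0.03,0,0,0,72],[0,0,0.025,0,0,0,72],[0,0,0.02,0,0,0,72],[0,0,0.0115,0,0,0,72],[0,0,0,0,0,0,72],[0,0,0,0,0,0,52],[0,0,0,0,0,0,40],[0,0,0,0,0,0,35],[0,0,0,0,0,0,35],[0,0,0,0,0,0,35],[0,0,0,0,0,0,35]]], force=20)

```text
clock: 39.6
eef_pos: [0.5958, -0.062, 0.0388]
ee_rot: [2.111, 2.326, 0.001]
contact_force: [-1.6, 0.1, 6.1]
grip_width: 0.455
grip_force: 20.0
```

Emit:
drive_tool(deltas=[[[0,0,-0.01,0,0,0,35],[0,0,-0.02,0,0,0,35],[0,0,-0.03,0,0,0,35],[0,0,-0.03,0,0,0,35],[0,0,-0.03,0,0,0,35],[0,0,-0.03,0,0,0,35],[0,0,0,0,0,0,35]]])

```text
clock: 40.48
eef_pos: [0.5962, -0.0621, 0.1902]
ee_rot: [2.109, 2.323, 0.003]
contact_force: [0.6, -0.3, -2.4]
grip_width: 0.456
grip_force: 20.0
```

```bash
python3 go.py .5045 .258 .0485 5.6
```

```text
clock 40.475 pos [ 0.5962 -0.0621  0.1902] dir 5.5 tilt [-0.002  0.004 -1.   ] shift now [ 0.3277 -0.0609  0.1409] turn -0.1 shift after turn [ 0.3277 -0.0606  0.1409] grip 0.4556921468752834
```

Emit:
drive_tool(deltas=[[[0.016,-0.003,0,0,0,0,35],[0.033,-0.0062,0,0,0,0,35],[0.033,-0.0062,0,0,0,0,35],[0.033,-0.0062,0,0,0,0,35],[0.033,-0.0062,0,0,0,0,35],[0.033,-0.0062,0,0,0,0,35],[0.033,-0.0062,0,0,0,0,35],[0.033,-0.0062,0,0,0,0,35],[0.033,-0.0062,0,0,0,0,35],[0.033,-0.0062,0,0,0,0,35],[0.0147,-0.002,0,0,0,0,35],[0,0,0,0,0,0,35],[0,0,0,0,0,0,35]]])

```text
clock: 42.1
eef_pos: [0.5036, 0.2576, 0.1879]
ee_rot: [-2.112, -2.325, 0.001]
contact_force: [-0.2, -0.9, -2.6]
grip_width: 0.451
grip_force: 20.0
```

```bash
python3 go.py .5045 .258 .0498 5.6
```

```text
clock 42.1 pos [0.5036 0.2576 0.1879] dir 5.5 tilt [-0.    -0.001 -1.   ] shift now [0.0004 0.001  0.1381] turn -0.1 shift after turn [0.0004 0.001  0.1381] grip 0.45061786714178054
```

Emit:
drive_tool(deltas=[[[0.0004,0.001,0.02,0,0,0,35],[0,0,0.025,0,0,0,35],[0,0,0.02,0,0,0,35],[0,0,0.015,0,0,0,35],[0,0,0.015,0,0,0,35],[0,0,0.012,0,0,0,35],[0,0,0.01,0,0,0,35],[0,0,0.008,0,0,0,35],[0,0,0.007,0,0,0,35],[0,0,0.0035,0,0,0,35],[0,0,0,0,0,0,35],[0,0,0,0,0,0,35]]])

```text
clock: 43.6
eef_pos: [0.5045, 0.2589, 0.053]
ee_rot: [2.111, 2.326, 0.001]
contact_force: [-0.1, -0.9, -1.8]
grip_width: 0.452
grip_force: 20.0
```

Emit:
drive_tool(deltas=[[[0,0,0.0015,0,0,0,35],[0,0,0.0008,0,0,0,35],[0,0,0,0,0,0,35],[0,0,0,0,0,0,43],[0,0,0,0,0,0,48],[0,0,0,0,0,0,56],[0,0,0,0,0,0,62],[0,0,0,0,0,0,62]]])

```text
clock: 44.6
eef_pos: [0.5044, 0.2589, 0.0505]
ee_rot: [2.112, 2.326, 0.0]
contact_force: [0.6, 0.4, 0.0]
grip_width: 0.617
grip_force: 0.0
```

Emit:
drive_tool(deltas=[[[0,0,-0.01,0,0,0,62],[0,0,-0.03,0,0,0,62],[0,0,-0.04,0,0,0,62],[0,0,-0.04,0,0,0,62],[-0.03,0,-0.04,0,0,0,62],[-0.04,0,-0.02,0,0,0,62],[0,0,0,0,0,0,62],[0,0,0,0,0,0,62]]])

```text
clock: 45.6
eef_pos: [0.5108, 0.1895, 0.2303]
ee_rot: [-2.111, -2.326, 0.0]
contact_force: [-0.8, -0.1, -0.6]
grip_width: 0.617
grip_force: 0.0
```

```bash
python3 - <<'E'
from fit import *
c=bot.capture("wrist"); f=c["frame"][:,:,::-1].copy(); print(bot.get_obs()["clock"])
P={"oblong":(.600,.2675),"wide":(.6095,.172),"slim":(.5045,.258),"square":(.514,.1625)}
for k,q in P.items():
    cc,_=cv2.findContours(sil(c,prism(k),.011,.103,[*q,np.deg2rad(5.6)],1),cv2.RETR_EXTERNAL,cv2.CHAIN_APPROX_NONE); cv2.drawContours(f,cc,-1,(0,0,255),1)
cv2.imwrite("pics/w9.png",f)
E
```

```text
45.65
```

View pics/w9.png

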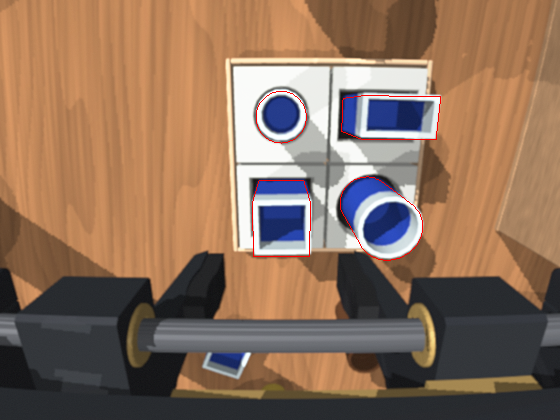

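All four tumblers stand in their own pockets and match the predicted seated outlines: slim (281,115), oblong (390,117), square (281,220), wide (382,218). The mug and dish were not touched, and the gripper is clear, so I hand in.

```bash
python3 -c "
from plant import bot
print(bot.close_job())"
```

```text
the job is handed in; nothing more can be done
None
```

I put all four tumblers upright in their own pockets, left the mug and dish untouched, and handed the job in at about 46 s; no verdict was returned.

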